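Preset the classroom event counter

TASK

Set the three thumbwheels of the event counter to 3, 6, 4, reading from the left wheel to the right one as seen from the robot's side (the number of pips uppermost on a wheel is its setting, each wheel resting in its click). Only when all three are right, press the round load key beside them fully down and let it come up again. Turn the wheels and press the key gently, and leave everything else on the table, and the brass weight on the counter, where it is.

Things in the scene. Friction and masses are not known exactly. Their poses are not given: they have to be found in the camera images.
- counter: white event counter, a box 150 mm (x) by 210 mm (y), level deck 70 mm above the table; stands on rubber feet and does not move. Origin: centre of its underside on the table. Its x axis points from its display side (which faces the robot) to its rear, y to its left, z up.
- wheel_left (a joint): left (+y) thumbwheel, 65 mm to +y of the counter's centre, to be set to 3: a dark rubber-rimmed drum of radius 25 mm, 22 mm wide, axle along the counter's y, 12 mm below the deck; its upper 13 mm stand out. Value = setting x 0.6283 rad (36 degrees, 15.7 mm of rim); settings 0 to 9, stops just beyond; it grows as the wheel's top moves along the counter's +x.
- wheel_mid (a joint): middle thumbwheel, like the left one, 25 mm to +y of the counter's centre, to be set to 6. On each rim a setting is marked by that many white pips (none for 0), a thin grey line between neighbours; the setting is the one uppermost, between the white index marks on the deck. A spring detent pulls each wheel to the nearest setting, within about 0.03 rad; about 1.5 N along the rim takes it to the next.
- wheel_right (a joint): right (-y) thumbwheel, like the left one, 15 mm to -y of the counter's centre, to be set to 4. The rims are smooth and are turned by rubbing: rest a shut fingertip on the top with about 4 to 10 N and draw it level along the rim, about one setting a stroke; a lighter touch slips, and over 20 N (press and drag together) damages a wheel.
- wheel_left_top (a point): fixed point of the counter: the highest point of the left wheel's rim, mid-width, nominally 83 mm above the table. The axles are worn: each wheel truly stands up to 4 mm higher or lower than its point says, a different amount each time, so its height must be felt. The wheel sits on a sprung cradle: after a first 2 N or so it gives about 1 mm for each 6 N.
- wheel_mid_top (a point): the same for the middle wheel, 40 mm to -y of the left one.
- wheel_right_top (a point): the same for the right wheel, 40 mm to -y of the middle one.
- load_key (a joint): round grey spring key, 26 mm across, in a black collar 42 mm across on the deck, 70 mm to -y of the counter's centre. 0 = up, grows as it is pressed; 6 mm (0.006) = fully down, which takes 5 N. Counts as pressed beyond 0.004; springs back by itself. More than 35 N damages it.
- load_key_top (a point): centre of the key's top face, 92 mm above the table when up (moves with the key); the collar's top is 82 mm above the table.
- weight: bystander: brass cylinder 20 mm across, 20 mm high, standing on the counter's deck behind the wheels. Origin: centre of its underside.
- beaker: bystander: clear beaker 66 mm across, 85 mm high, left of the counter. Origin: centre of its underside.
- bowl: bystander: bowl 110 mm across, 45 mm high, right of the counter. Origin: centre of its underside.
- calculator: bystander: black pocket calculator 120 x 70 x 12 mm, in front of the counter. Origin: centre of its underside.
- can: bystander: plain aluminium can 66 mm across, 115 mm high. Origin: centre of its underside.
- rack: bystander: perforated test-tube rack 60 x 170 x 50 mm (75 mm with tubes), behind the counter. Origin: centre of its underside.
- pen: bystander: pen 140 mm long, 9 mm thick, lying in front of the counter.

How it is judged (in metres and radians):
On the way, in this order (a step that is already met when the one before it is completed fails the run):
1. the wheels read 3, 6, 4 (value of joint wheel_left between 1.735 and 2.035 rad and value of joint wheel_mid between 3.6199 and 3.9199 rad and value of joint wheel_right between 2.3633 and 2.6633 rad), for 0.2 s.
2. the load key is pressed fully down (value of joint load_key above 0.004 m), for 0.05 s.
At the end, for the whole second after the job is handed in: The wheels rest at 3, 6 and 4 from left to right, each within 0.15 rad of its setting (joint values 1.885, 3.770, 2.513) and not turning, and the load key is up again (under 1.5 mm) (all of step 1 and value of joint load_key below 0.0015 m and velocity of joint wheel_left between -0.1 and 0.1 rad/s and velocity of joint wheel_mid between -0.1 and 0.1 rad/s and velocity of joint wheel_right between -0.1 and 0.1 rad/s); the robot touches nothing.
It fails at once if the load key is pressed (over 4 mm) while the wheels do not read 3, 6, 4 (each within 0.25 rad) (value of joint load_key above 0.004 m and not (value of joint wheel_left between 1.635 and 2.135 rad and value of joint wheel_mid between 3.5199 and 4.0199 rad and value of joint wheel_right between 2.2633 and 2.7633 rad)).
It fails at once if a wheel is pressed or pushed with more than 20 N (contact force between any of the fingers, the arm and wheel_left above 20 N or contact force between any of the fingers, the arm and wheel_mid above 20 N or contact force between any of the fingers, the arm and wheel_right above 20 N).
It fails at once if the load key is pressed with more than 35 N (contact force between any of the fingers, the arm and load_key above 35 N).
It fails at once if a bystander is moved by more than 20 mm (distance of any of weight, beaker, bowl, calculator, can, rack, pen from where it was at the start of the episode above 0.02 m).
It also fails if it takes over 64 s, if anything falls off the work surface, if the arm or the gripper's body presses on something with over 40 N, if the wrist force passes 120 N, or if a joint passes its speed limit or range.

ROBOT

A 6-joint arm with a two-finger parallel gripper is mounted at the origin on the work surface. World frame = base frame: x ahead of the robot, y to its left, z up, the work surface at z = 0. Lengths are in mm, angles in rad, forces in N, time in s.
With the tool pointing down it reaches from about 350 to 875 mm from the base axis. Payload 4.2 kg.
Tool frame: the origin (TCP) lies at the very end of the fingers, on their centre line; the grasp point (between the pads) lies 19 mm behind it; z points along the fingers, y is the direction in which the jaws open and shut (so a half turn about z gives the same grasp; the last joint's range is limited). The gripper opens to 85 mm and grips with 20 to 120 N. Pads are 22 mm wide; open, the fingers measure 114 mm over their backs; the gripper's body (76 mm by 85 mm) begins 54 mm behind the grasp point. The pads swing forward as they close: fully open they stand 13 mm farther back than shut.
Start: joints at [1.443, 0.385, 0.008, 0, -1.194, -0.259], TCP at [235.734, 578.817, 200.912] pointing down, gripper open.
Joint ranges: [-3.14, 3.14], [-1.21, 2.06], [-1.07, 1.41], [-3.16, 2.05], [-2.99, -0.16], [-3.1, 3.1]. Speed limits (rad/s): [2.79, 2.79, 3.14, 3.14, 3.14, 3.14].

INTERFACE

Orientations are given as a unit quaternion [x, y, z, w].
In Python, from bench import arm, optics, job gives the robot as it stands.
- The arm moves only by the tool send_rows, never from a script. Its argument "steps" is a list that holds one entry, the list of rows, each a list of 5 numbers: the shift along the tool's x, y, z in cm, then the turn about the tool's z in rad, then the opening, from 0 (shut) to 1 (fully open). A call has 1 to 10 rows; each row shifts and turns the pose as measured when the row begins, along the tool's axes as they then stand; what a row does not reach is not made up. A row lasts 1/12 s, in which the tool goes at most 41.7 mm and 7.16 degrees, less where a joint would pass 70% of its speed; a pose out of reach is approached as far as the arm can. A call with a gripper value outside its range is refused whole. The fingers move at their own pace and stop on an object; the grip force is fixed at half the most. Time passes only in rows, so rows that do not move let the fingers close. It gives the time, the measured TCP pose, the force and the opening at its end, in the units of the state.
- arm.read_state(): the state, without advancing time (a new reading comes with each control period).
- optics.get_image(name): name is "scene" or "side" or "wrist"; returns (picture, depth): 420x560x3 uint8, blue, green, red; 420x560 float32, mm along the optical axis (not along the pixel's ray), 0 where there is no reading.
- optics.get_calibration(name): a dict with "K" (3x3 intrinsics, pixels), "rvec" (rotation vector, rad) and "tvec" (3), from world to camera coordinates, as OpenCV has them; the wrist camera has in their place "hand_eye" (4x4, takes a point from camera to tool coordinates, whose origin is the TCP and whose axes are the flange's). Camera axes: x right, y down, z forward; pixel columns grow to the right and rows downward; lengths in mm; the calibration is good to about 2 mm. A picture is of the moment at which its call begins: read the wrist's pose just before it. get_calibration takes no time and is no camera call.
- job.job_done(): hands the job in, once; it reports no verdict.
The state is a dict: "clock": time; "joints": joint angles; "joint_vel": joint speeds; "joint_efforts": joint torques, N m; "position": TCP position; "ee_rot": TCP orientation; "contact_force": force on the tool from outside, world axes, zero at the start; "wrist_torque": the same for the moment, N m; "gripper_width": finger opening in mm.
Only numpy, scipy, OpenCV 4.12 (cv2) and the standard library are available. Lean on these libraries where they do the work, as an engineer would, in place of code of your own. Each camera call takes 0.05 s, during which the arm holds its last target. There are 200 camera calls.

## Working session

There is one attempt and no reset: what is moved stays moved. The work goes in short steps, Python scripts to look and compute and a tool call to move; the robot and the scene stay as the last step left them, time stands still between calls to the robot, and variables do not carry over. Pictures are saved under pics/ and viewed, about 8 in all and at most 12, crops included, and the job is handed in when it is done.

Besides the shell and the picture viewer there is one more tool, called after "Emit:" as name(argument=value, ...), one argument or row to a line, values as JSON. send_rows: Moves the arm, as the interface text tells. Its arguments: {"type":"object","properties":{"steps":{"type":"array","items":{"type":"array","items":{"type":"array","items":{"type":"number"}}}}},"required":["steps"]}

```bash
mkdir -p pics; ls; python3 - <<'E'
from bench import arm, optics
import cv2, numpy as np
s=arm.read_state(); print(s)
for n in ("scene","side","wrist"):
    p,d=optics.get_image(n); c=optics.get_calibration(n)
    cv2.imwrite(f"pics/{n}0.png",p); np.save(f"pics/{n}0.npy",d); print(n,c)
a=cv2.imread("pics/scene0.png");b=cv2.imread("pics/side0.png")
cv2.imwrite("pics/both.png",cv2.resize(np.vstack([a,b]),(0,0),fx=.71,fy=.71))
E
```

```text
pics
{'clock': 0.0, 'joints': array([ 1.44262985e+00,  3.85612895e-01,  6.61542613e-03, -4.99530866e-04,
       -1.19401352e+00, -2.58594600e-01]), 'joint_vel': array([ 0.00084365,  0.00042546,  0.00022586, -0.00091996,  0.00109472,
        0.0008545 ]), 'joint_efforts': array([ 2.10253957e-04, -3.92291522e+01,  1.88397521e+01,  4.18630421e+00,
       -4.63729579e-03,  1.06204592e-07]), 'position': array([235.48593996, 578.22928898, 199.78351471]), 'ee_rot': array([ 9.81341838e-01, -1.92267826e-01, -1.59487550e-04,  1.12010362e-03]), 'contact_force': array([-0.5307615 ,  0.91088474, -0.32392981]), 'wrist_torque': array([ 0.01603589, -0.03453489,  0.02676513]), 'gripper_width': 85.70315549412723}
scene {'K': array([[477.23444227,   0.        , 276.10419715],
       [  0.        , 477.23444227, 215.30196746],
       [  0.        ,   0.        ,   1.        ]]), 'rvec': array([ 2.46154386,  0.604582  , -0.20478626]), 'tvec': array([-522.33397611, -121.88367957, 1230.41287863])}
side {'K': array([[416.70881401,   0.        , 278.28279479],
       [  0.        , 416.70881401, 207.28145675],
       [  0.        ,   0.        ,   1.        ]]), 'rvec': array([ 2.40138967, -0.08280234,  0.05730675]), 'tvec': array([-551.24862478,  120.58367982,  773.41851898])}
wrist {'K': array([[308.33530833,   0.        , 276.83051659],
       [  0.        , 308.33530833, 208.56882627],
       [  0.        ,   0.        ,   1.        ]]), 'hand_eye': array([[-1.94838084e-04, -9.55461671e-01, -2.95115159e-01,
         7.42681325e+01],
       [ 9.99999924e-01, -8.68066358e-05, -3.79166074e-04,
        -2.46995392e-01],
       [ 3.36660697e-04, -2.95115211e-01,  9.55461616e-01,
        -1.73830004e+02],
       [ 0.00000000e+00,  0.00000000e+00,  0.00000000e+00,
         1.00000000e+00]])}
```

View pics/scene0.png

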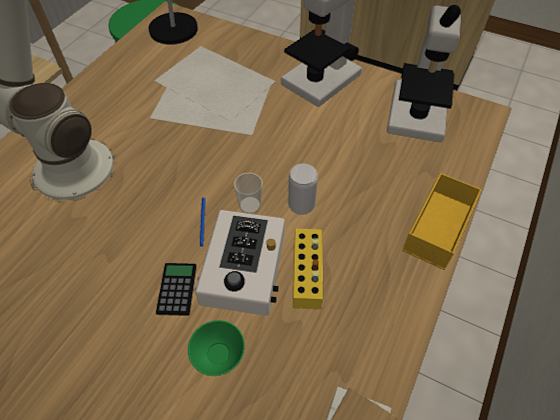

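View pics/side0.png

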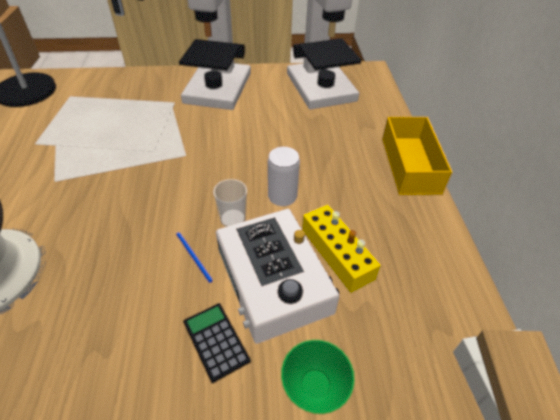

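The scene view shows the counter around (243,260), with its wheels at (247,226), (243,242) and (240,258), the key at (234,281) and the weight at (271,244). The side view shows the same layout, with the key at (290,291). Next I'll measure the deck.

```bash
cat > h.py <<'E'
import cv2, numpy as np
from scipy.spatial.transform import Rotation as R
from bench import arm, optics, job
def cam(n,s=None):
    c=optics.get_calibration(n); K=c["K"]
    if n=="wrist":
        H=c["hand_eye"]; Rt=R.from_quat(s["ee_rot"]).as_matrix()
        return K,Rt@H[:3,:3],Rt@H[:3,3]+s["position"]
    Rc=R.from_rotvec(c["rvec"]).as_matrix()
    return K,Rc.T,-Rc.T@c["tvec"]
def cloud(d,C):
    K,Rw,o=C; v,u=np.indices(d.shape)
    p=np.stack([(u-K[0,2])/K[0,0],(v-K[1,2])/K[1,1],np.ones_like(d)],-1)*d[...,None]
    return p@Rw.T+o
def onplane(uv,z,C):
    K,Rw,o=C; r=Rw@np.linalg.solve(K,[uv[0],uv[1],1]); return o+r*(z-o[2])/r[2]
def proj(P,C):
    K,Rw,o=C; q=K@(Rw.T@(np.asarray(P)-o)); return q[:2]/q[2]
E
python3 - <<'E'
from h import *
for n,k in (("scene",(234,281)),("side",(290,291))):
    p=cv2.imread(f"pics/{n}0.png"); d=np.load(f"pics/{n}0.npy"); C=cam(n); P=cloud(d,C)
    print(n,"cam",C[2],"key px",onplane(k,92,C), P[k[1],k[0]])
    m=(abs(P[...,2]-70)<6)&(d>0); 
    hsv=cv2.cvtColor(p,cv2.COLOR_BGR2HSV)
    w=m&(hsv[...,1]<60)
    k0=onplane(k,80,C); w&=np.hypot(P[...,0]-k0[0],P[...,1]-k0[1])<230
    w=cv2.morphologyEx(w.astype(np.uint8),cv2.MORPH_OPEN,np.ones((3,3)))
    cs,_=cv2.findContours(w,cv2.RETR_EXTERNAL,cv2.CHAIN_APPROX_NONE); c=max(cs,key=cv2.contourArea)
    pts=np.array([onplane(q[0],70,C)[:2] for q in c],np.float32)
    print(cv2.minAreaRect(pts), "z med",np.median(P[w>0][:,2]))
    # dark insert panel + weight
    b=cv2.inRange(hsv,(12,110,60),(28,255,255))>0
    wm=b&(P[...,2]>76)&(P[...,2]<100)&(np.hypot(P[...,0]-k0[0],P[...,1]-k0[1])<150)
    print("weight?",wm.sum(),P[wm].mean(0) if wm.any() else 0)
E
```

```text
scene cam [ 847.91532496 -473.02806803  926.76227502] key px [ 565.00828349 -127.40797532   92.        ] [ 565.2134589  -127.65863273   92.60540272]
((540.2486572265625, -56.30028533935547), (148.61534118652344, 209.22023010253906), 18.16843032836914) z med 69.72288795520285
weight? 75 [586.92325994 -16.19642221  87.22305044]
side cam [ 504.86880094 -471.75542123  662.6809127 ] key px [ 559.64425279 -131.72689493   92.        ] [ 559.59906955 -132.00737805   92.47074392]
((538.8770141601562, -59.646759033203125), (148.3372039794922, 209.41427612304688), 18.183351516723633) z med 69.71353399805741
weight? 101 [586.78463767 -18.43607923  87.37851371]
```

Both views agree: counter centre at about (539.5, -58), yaw 18.2°. I'll turn the tool by -0.705 rad to line it up with the counter, shut the gripper and travel over.

Emit:
send_rows(
  steps=[
    [[0, 0, 0, -0.118, 0], [0, 0, 0, -0.118, 0], [0, 0, 0, -0.118, 0], [0, 0, 0, -0.118, 0], [0, 0, 0, -0.118, 0], [0, 0, 0, -0.118, 0], [0.5, 3.7, 0, 0, 0], [0.5, 3.7, 0, 0, 0], [0.5, 3.7, 0, 0, 0], [0.5, 3.7, 0, 0, 0]],
  ],
)

```text
clock: 0.98
position: [304.1, 446.0, 193.9]
ee_rot: [0.983, 0.182, -0.003, 0.005]
contact_force: [1.5, 0.6, -0.1]
gripper_width: -0.2
```

Emit:
send_rows(
  steps=[
    [[0.5, 3.7, 0, 0, 0], [0.5, 3.7, 0, 0, 0], [0.5, 3.7, 0, 0, 0], [0.5, 3.7, 0, 0, 0], [0.5, 3.7, 0, 0, 0], [0.5, 3.7, 0, 0, 0], [0.5, 3.7, 0, 0, 0], [0.5, 3.7, 0, 0, 0], [0.5, 3.7, 0, 0, 0], [0.5, 3.7, 0, 0, 0]],
  ],
)

```text
clock: 1.82
position: [487.1, 100.2, 195.9]
ee_rot: [0.983, 0.185, -0.004, 0.005]
contact_force: [0.9, 1.1, 0.3]
gripper_width: -0.1
```

```bash
python3 - <<'E'
from h import *
s=arm.read_state(); Rt=R.from_quat(s["ee_rot"]).as_matrix()
print(s["clock"],s["position"],s["contact_force"],s["gripper_width"],Rt)
print("to centre (tool)",Rt.T@(np.array([532,-34,150])-s["position"]))
E
```

```text
1.8167 [487.05315431 100.22041937 195.89598502] [0.85292866 1.08424062 0.33668066] -0.13824799908433316 [[ 0.93176405  0.36302719 -0.00519763]
 [ 0.36295404 -0.93173832 -0.01131619]
 [-0.00895092  0.00865751 -0.99992246]]
to centre (tool) [ -6.42517797 140.97789069  47.17767246]
```

Emit:
send_rows(
  steps=[
    [[0, 3.5, 0.8, 0.054, 0], [0, 3.6, 0.8, 0, 0], [-0.6, 3.5, 0.8, 0, 0], [0, 3.4, 0.8, 0, 0], [0, 0, 0, 0, 0], [0, 0, 0, 0, 0]],
  ],
)

```text
clock: 2.32
position: [529.4, -47.6, 162.8]
ee_rot: [0.988, 0.152, -0.004, 0.005]
contact_force: [-0.2, 0.4, 0.6]
gripper_width: 0.3
```

```bash
cat > look.py <<'E'
from h import *
import sys
s=arm.read_state(); p,d=optics.get_image("wrist"); t=sys.argv[1]
cv2.imwrite(f"pics/{t}.png",p); np.save(f"pics/{t}.npy",d); np.savez(f"pics/{t}.npz",q=s["ee_rot"],p=s["position"])
a=R.from_quat(s["ee_rot"]).as_matrix()
print(s["clock"],s["position"],s["contact_force"],"yaw",np.degrees(np.arctan2(a[1,0],a[0,0])),"z axis",a[:,2])
E
python3 look.py w1
```

```text
2.3167 [529.37833828 -47.59215359 162.81787557] [-0.15209219  0.43083036  0.59826222] yaw 17.48734543086871 z axis [-0.00565255 -0.01099903 -0.99992353]
```

View pics/w1.png

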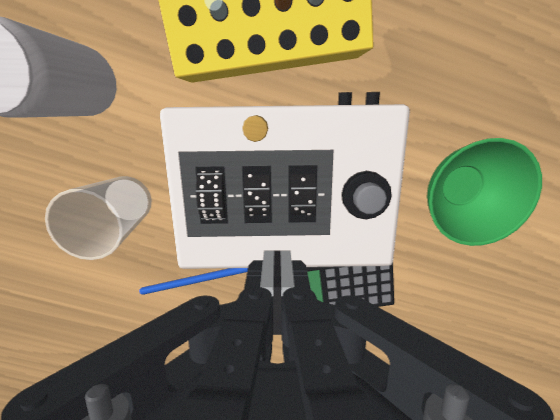

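The wrist view shows the wheels at (210,195), (257,194) and (303,193), the key at about (369,197) and the weight at (255,128). I'll enlarge the wheels and refine the geometry.

```bash
python3 - <<'E'
from h import *
z=np.load("pics/w1.npz"); p=cv2.imread("pics/w1.png"); d=np.load("pics/w1.npy")
C=cam("wrist",{"ee_rot":z["q"],"position":z["p"]}); P=cloud(d,C)
for n,uv,h in (("L",(210,195),80),("M",(257,194),80),("R",(303,193),80),("key",(369,198),92),("weight",(255,128),90)):
    print(n,onplane(uv,h,C),P[uv[1],uv[0]])
m=((abs(P[...,2]-70)<4)&(p.min(2)>140)).astype(np.uint8)
cs,_=cv2.findContours(m,cv2.RETR_EXTERNAL,cv2.CHAIN_APPROX_NONE); c=max(cs,key=cv2.contourArea)
pts=np.array([onplane(q[0],70,C)[:2] for q in c],np.float32); r=cv2.minAreaRect(pts);print(r)
# wheel top profile
for n,u in (("L",210),("M",257),("R",303)):
    col=P[160:230,u-6:u+6]; print(n,"max z",np.percentile(col[...,2],[90,98]))
cv2.imwrite("pics/w1c.png",cv2.resize(p[155:235,180:400],(0,0),fx=3.6,fy=3.6,interpolation=cv2.INTER_CUBIC))
E
```

```text
L [518.84759359   9.40460965  80.        ] [520.59961203   8.72329797  85.43914623]
M [531.72252399 -28.80042936  80.        ] [531.91958731 -28.78303821  80.72498658]
R [544.34623543 -66.20094565  80.        ] [544.37951681 -66.17550326  80.14957813]
key [ 559.22352709 -117.44145503   92.        ] [ 559.41352016 -117.01350274   93.10161275]
weight [584.56055495 -12.23321537  90.        ] [584.62722062 -12.27473358  90.97948193]
((537.5353393554688, -52.12309265136719), (147.40147399902344, 205.9901123046875), 18.17160987854004)
L max z [85.20594293 86.17294736]
M max z [80.47994399 81.55600369]
R max z [80.41881173 81.43989793]
```

View pics/w1c.png

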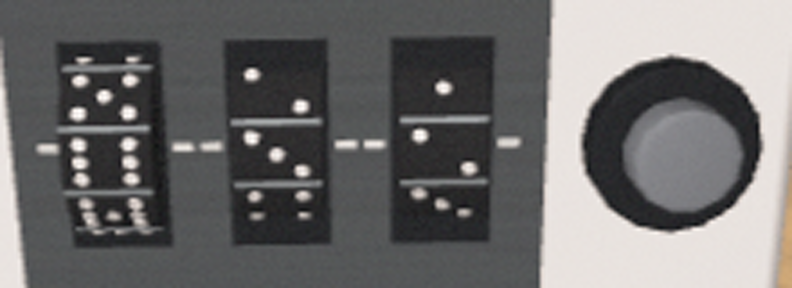

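The uppermost pips between the index marks read 6 on the left, 3 in the middle and 2 on the right. The targets are therefore left -3 settings (top towards -x), middle +3 and right +2. I'll move above the left wheel, offset +8 mm in x.

Emit:
send_rows(
  steps=[
    [[0.7, -2.8, 0, -0.012, 0], [0.7, -2.7, 0, 0, 0], [0, 0, 2, 0, 0], [0, 0, 2, 0, 0], [0, 0, 1.5, 0, 0], [0, 0, 0, 0, 0]],
  ],
)

```text
clock: 2.87
position: [526.0, 18.1, 108.5]
ee_rot: [0.987, 0.163, 0.0, 0.004]
contact_force: [-0.3, -0.2, -0.7]
gripper_width: 0.4
```

```bash
cat > where.py <<'E'
from h import *
s=arm.read_state(); a=R.from_quat(s["ee_rot"]).as_matrix()
c=np.array([538.5,-55]); t=np.radians(18.17); M=np.array([[np.cos(t),np.sin(t)],[-np.sin(t),np.cos(t)]])
print(s["clock"],"counter xy",M@(s["position"][:2]-c),"z",s["position"][2],"F",M@s["contact_force"][:2],s["contact_force"][2],"yaw",np.degrees(np.arctan2(a[1,0],a[0,0])),a[:2,2])
E
python3 where.py; python3 look.py w2
```

```text
2.8667 counter xy [10.90570434 73.31086635] z 108.46440055001008 F [-0.35382014 -0.08499398] -0.7073582286085704 yaw 18.714442345099172 [ 0.00140845 -0.00836127]
2.8667 [526.00082121  18.05606095 108.46440055] [-0.30967275 -0.19109017 -0.70735823] yaw 18.714442345099172 z axis [ 0.00140845 -0.00836127 -0.99996405]
```

View pics/w2.png

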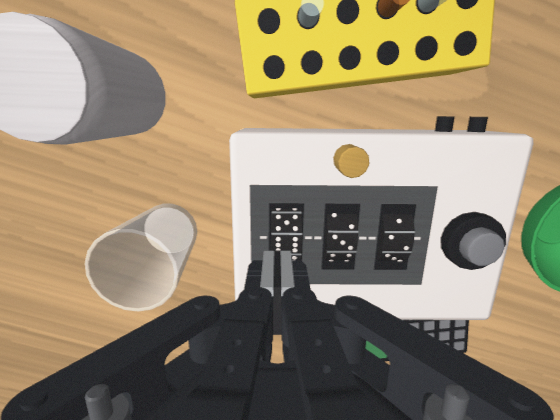

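The left wheel is at about (287,238), just ahead of the fingertips at (277,252), and the key is at (481,246). I'll work out its offset in the tool frame.

```bash
python3 - <<'E'
from h import *
z=np.load("pics/w2.npz"); p=cv2.imread("pics/w2.png"); d=np.load("pics/w2.npy")
K=optics.get_calibration("wrist")["K"];H=optics.get_calibration("wrist")["hand_eye"]
T=cloud(d,(K,H[:3,:3],H[:3,3]))
for n,(u,v) in dict(L=(287,236),M=(341,237),R=(398,238),key=(482,246),weight=(351,160),deck=(300,160)).items(): print(n,T[v,u])
m=((abs(T[...,2]-38)<5)&(p.min(2)>140)).astype(np.uint8)
cs,_=cv2.findContours(m,cv2.RETR_EXTERNAL,cv2.CHAIN_APPROX_NONE); c=max(cs,key=cv2.contourArea)
q=cv2.minAreaRect(np.array([T[w[0][1],w[0][0]][:2] for w in c],np.float32)); print(q)
# panel & white index marks
for uv in [(264,238),(305,238),(319,238),(360,238),(375,238),(417,238)]: print(uv,T[uv[1],uv[0]])
tip=np.linalg.inv(H)@[0,0,0,1]; print("tip px",(K@tip[:3])[:2]/tip[2])
E
```

```text
L [-6.14991864  6.13243865 23.88327224]
M [-8.72122363 44.41847909 28.34366727]
R [-9.52274943 84.78504966 28.46717688]
key [-10.10929673 136.36688674  16.04093701]
weight [47.17928182 44.91318568 16.91156259]
deck [44.2178467  14.95894177 37.51536488]
((-11.999496459960938, 69.56805419921875), (148.71026611328125, 208.9134979248047), 0.6925761699676514)
(264, 238) [-12.74167339 -10.31985722  36.14266202]
(305, 238) [-12.65083677  19.76281387  35.94417881]
(319, 238) [-12.66844507  30.03679242  35.99330251]
(360, 238) [-12.81976055  60.21548949  36.37702197]
(375, 238) [-13.26290204  71.60037855  37.44987171]
(417, 238) [-13.13400139 102.45995519  37.16039535]
tip px [278.23328389 241.48988668]
```

The wrist geometry is self-consistent (148.7 x 208.9 mm box, centre about (536.3, -52)). The left wheel's top looks to be at about 84 mm. I'll align, descend and then feel for it.

```bash
sed -i 's/538.5,-55/536.3,-52/' where.py
```

Emit:
send_rows(
  steps=[
    [[-0.4, 0.45, 0.7, 0, 0], [0, 0, 0.7, 0, 0], [0, 0, 0.4, 0, 0], [0, 0, 0, 0, 0], [0, 0, 0, 0, 0]],
  ],
)

```text
clock: 3.33
position: [526.8, 14.1, 94.4]
ee_rot: [0.986, 0.165, 0.005, 0.004]
contact_force: [-0.1, -0.7, -0.5]
gripper_width: 0.0
```

```bash
python3 where.py
```

```text
3.3333 counter xy [11.59543435 65.73094155] z 94.38306472224004 F [-0.3133853  -0.60424608] -0.4697462958895139 yaw 18.94705589630844 [ 0.01096534 -0.00670681]
```

Emit:
send_rows(
  steps=[
    [[-0.35, 0, 0.4, 0, 0], [0, 0, 0.1, 0, 0], [0, 0, 0.1, 0, 0], [0, 0, 0, 0, 0]],
  ],
)

```text
clock: 3.67
position: [523.9, 12.4, 88.7]
ee_rot: [0.986, 0.164, 0.006, 0.004]
contact_force: [0.1, -0.3, 0.3]
gripper_width: 0.2
```

Emit:
send_rows(
  steps=[
    [[0, 0, 0.1, 0, 0], [0, 0, 0, 0, 0]],
  ],
)

```text
clock: 3.83
position: [524.1, 12.4, 87.8]
ee_rot: [0.986, 0.164, 0.006, 0.004]
contact_force: [-0.0, 0.2, -0.0]
gripper_width: 0.1
```

Emit:
send_rows(
  steps=[
    [[0, 0, 0.1, 0, 0], [0, 0, 0, 0, 0]],
  ],
)

```text
clock: 4.0
position: [524.3, 12.4, 86.8]
ee_rot: [0.986, 0.164, 0.006, 0.004]
contact_force: [-0.4, -0.3, 0.1]
gripper_width: 0.2
```

Emit:
send_rows(
  steps=[
    [[0, 0, 0.1, 0, 0], [0, 0, 0, 0, 0]],
  ],
)

```text
clock: 4.17
position: [524.4, 12.4, 85.8]
ee_rot: [0.986, 0.164, 0.006, 0.004]
contact_force: [-0.1, 0.2, -0.4]
gripper_width: -0.1
```

Emit:
send_rows(
  steps=[
    [[0, 0, 0.1, 0, 0], [0, 0, 0, 0, 0]],
  ],
)

```text
clock: 4.33
position: [524.4, 12.5, 84.6]
ee_rot: [0.986, 0.164, 0.006, 0.004]
contact_force: [-0.6, -0.3, -0.5]
gripper_width: 0.2
```

Emit:
send_rows(
  steps=[
    [[0, 0, 0.06, 0, 0], [0, 0, 0, 0, 0]],
  ],
)

```text
clock: 4.5
position: [524.5, 12.5, 84.0]
ee_rot: [0.986, 0.164, 0.006, 0.004]
contact_force: [-0.2, -0.3, 1.4]
gripper_width: -0.0
```

Emit:
send_rows(
  steps=[
    [[0, 0, 0.06, 0, 0], [0, 0, 0, 0, 0]],
  ],
)

```text
clock: 4.67
position: [524.5, 12.4, 83.3]
ee_rot: [0.986, 0.164, 0.006, 0.004]
contact_force: [-0.6, -0.1, 1.4]
gripper_width: -0.1
```

Emit:
send_rows(
  steps=[
    [[0, 0, 0.06, 0, 0], [0, 0, 0, 0, 0]],
  ],
)

```text
clock: 4.83
position: [524.5, 12.5, 82.6]
ee_rot: [0.986, 0.164, 0.006, 0.004]
contact_force: [-0.2, -0.5, 0.8]
gripper_width: -0.2
```

Emit:
send_rows(
  steps=[
    [[0, 0, 0.06, 0, 0], [0, 0, 0, 0, 0]],
  ],
)

```text
clock: 5.0
position: [524.5, 12.4, 82.0]
ee_rot: [0.986, 0.164, 0.006, 0.004]
contact_force: [0.5, 0.6, 0.5]
gripper_width: -0.0
```

Emit:
send_rows(
  steps=[
    [[0, 0, 0.06, 0, 0], [0, 0, 0, 0, 0]],
  ],
)

```text
clock: 5.17
position: [524.5, 12.5, 81.3]
ee_rot: [0.986, 0.164, 0.006, 0.004]
contact_force: [-1.1, -0.1, 0.6]
gripper_width: 0.3
```

```bash
python3 where.py
```

```text
5.1667 counter xy [ 8.92545683 64.92204315] z 81.33208305369376 F [-1.02773409  0.23646102] 0.606391104922249 yaw 18.89843608189955 [ 0.01385328 -0.00605398]
```

Emit:
send_rows(
  steps=[
    [[0, 0, 0.06, 0, 0], [0, 0, 0, 0, 0]],
  ],
)

```text
clock: 5.33
position: [524.5, 12.4, 80.7]
ee_rot: [0.986, 0.164, 0.006, 0.004]
contact_force: [-0.4, 0.3, 0.5]
gripper_width: 0.1
```

Emit:
send_rows(
  steps=[
    [[0, 0, 0.06, 0, 0], [0, 0, 0, 0, 0]],
  ],
)

```text
clock: 5.5
position: [524.6, 12.5, 80.0]
ee_rot: [0.986, 0.164, 0.006, 0.004]
contact_force: [-0.1, 0.2, 0.1]
gripper_width: -0.2
```

```bash
python3 look.py w3
```

```text
5.5 [524.58530705  12.45209955  80.02696074] [-0.1339552   0.23629295  0.07996808] yaw 18.89783629114223 z axis [ 0.01394729 -0.006019   -0.99988462]
```

View pics/w3.png

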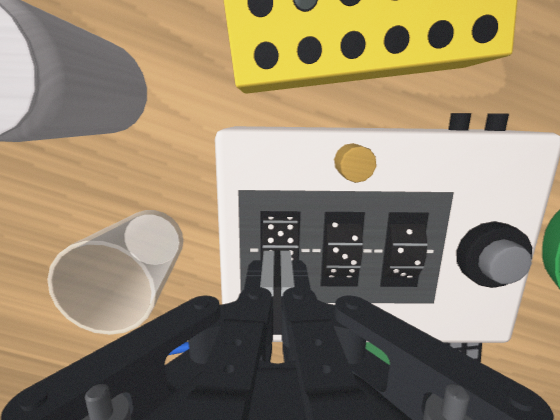

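```bash
python3 - <<'E'
from h import *
np.set_printoptions(precision=1,suppress=True)
p=cv2.imread("pics/w3.png"); d=np.load("pics/w3.npy")
c=optics.get_calibration("wrist");K=c["K"];H=c["hand_eye"]
T=cloud(d,(K,H[:3,:3],H[:3,3]))
for u in (266,285): 
  for v in range(240,300,6): print((u,v),T[v,u],p[v,u])
for n,(u,v) in dict(Ltop=(280,236),Lt2=(280,244),M=(343,248),key=(500,258),deck=(300,160),mark1=(254,250),mark2=(303,250)).items(): print(n,T[v,u])
E
```

```text
(266, 240) [ 2.3 -7.3 -3. ] [51 49 50]
(266, 246) [-0.6 -7.3 -5.3] [170 167 166]
(266, 252) [ 10.5  -6.1 -37.2] [135 133 131]
(266, 258) [ 10.7  -5.8 -44.2] [139 139 136]
(266, 264) [ 11.   -5.6 -50.6] [135 135 133]
(266, 270) [ 11.7  -5.3 -57.5] [137 137 133]
(266, 276) [ 10.6  -5.3 -60.6] [137 136 134]
(266, 282) [ 10.7  -5.1 -65.4] [137 137 135]
(266, 288) [ 10.3  -5.  -69.2] [168 167 166]
(266, 294) [ 12.   -4.7 -76. ] [45 43 40]
(285, 240) [ 2.1  4.  -2.7] [49 47 48]
(285, 246) [-0.6  4.  -5.2] [171 170 168]
(285, 252) [ 10.7   3.1 -37.7] [135 138 133]
(285, 258) [ 10.9   3.  -44.5] [137 136 134]
(285, 264) [ 10.7   2.8 -50.2] [138 137 135]
(285, 270) [ 10.9   2.7 -56. ] [134 134 131]
(285, 276) [ 10.9   2.6 -61. ] [136 136 132]
(285, 282) [ 10.1   2.5 -64.4] [133 133 131]
(285, 288) [ 10.2   2.4 -69. ] [185 182 180]
(285, 294) [ 11.7   2.2 -75.6] [49 48 46]
Ltop [ 4.3  1.1 -1.7]
Lt2 [ 0.9  1.  -5.8]
M [-4.4 39.8  0.2]
key [ -5.3 128.2 -11.7]
deck [48.2 12.9  9.6]
mark1 [ -8.7 -15.5   6.6]
mark2 [-8.8 15.9  6.8]
```

The finger pads appear to end about 37 mm behind the nominal TCP in the wrist depth image, so I'll check that from a fixed camera.

```bash
python3 - <<'E'
from h import *
np.set_printoptions(precision=1,suppress=True)
s=arm.read_state(); out=[]
for n in("scene","side"):
    p,d=optics.get_image(n); C=cam(n); P=cloud(d,C); t=proj(s["position"],C); print(n,"tcp px",t)
    u,v=t.astype(int); 
    for k in range(-60,16,6): 
        print(k,P[v+k,u],p[v+k,u])
    c=p[max(v-80,0):v+70,u-100:u+100].copy(); out.append(cv2.resize(c,(600,450),interpolation=cv2.INTER_CUBIC)); print(max(v-80,0),u-100)
cv2.imwrite("pics/ext.png",cv2.resize(np.hstack(out),(800,300)))
E
```

```text
scene tcp px [251.5 224.3]
-60 [552.1 -13.8 314.6] [27 35 40]
-54 [546.3  -6.4 288.4] [68 72 70]
-48 [548.5 -11.2 278.3] [18 18 16]
-42 [549.1 -13.7 264.6] [20 20 19]
-36 [548.3 -14.2 247.6] [22 20 20]
-30 [542.   -6.2 217.1] [22 22 21]
-24 [543.   -9.4 202.7] [22 22 21]
-18 [533.2   3.7 161.8] [30 30 28]
-12 [548.1 -20.7 180.8] [23 22 21]
-6 [532.6   0.7 123.6] [18 18 17]
0 [525.1   9.9  84.8] [88 92 89]
6 [530.1   0.4  77.6] [12 12 14]
12 [535.3  -9.5  71.4] [57 58 58]
144 151
side tcp px [263.  226.3]
-60 [524.2 -26.8 261.8] [35 32 28]
-54 [524.1 -26.2 249.6] [39 30 31]
-48 [524.3 -19.2 230.9] [35 32 33]
-42 [524.1 -21.6 220.8] [33 26 23]
-36 [524.  -20.6 206.9] [31 29 26]
-30 [524.5  -6.6 179. ] [36 35 33]
-24 [524.4  -5.  163.2] [44 42 37]
-18 [523.6 -21.5 166.7] [35 32 31]
-12 [524.3  -2.5 130.7] [42 39 41]
-6 [525.7  36.5  69.4] [124 126 128]
0 [524.5  10.8  82.8] [84 83 85]
6 [523.8  -2.8  82.4] [43 44 43]
12 [523.5  -8.1  71.8] [116 118 120]
146 163
```

View pics/ext.png

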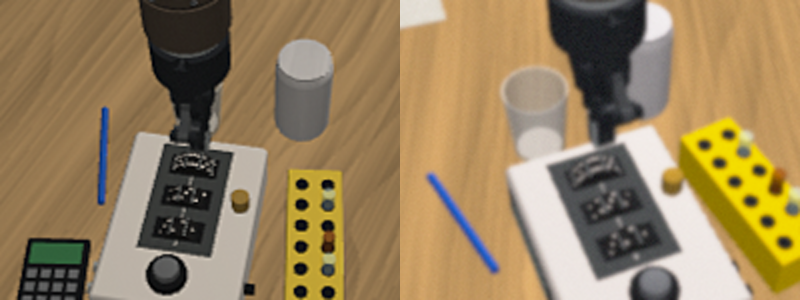

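The outside views confirm that the shut fingertips hang about 37 mm above the reported TCP, over the left wheel. I expect contact near a reported z of 48, so I'll descend and feel.

Emit:
send_rows(
  steps=[
    [[0, 0, 0.8, 0, 0], [0, 0, 0.8, 0, 0], [0, 0, 0.5, 0, 0], [0, 0, 0.2, 0, 0], [0, 0, 0, 0, 0]],
  ],
)

```text
clock: 6.07
position: [524.7, 12.2, 54.3]
ee_rot: [0.986, 0.164, 0.006, 0.004]
contact_force: [-0.1, 0.3, 1.8]
gripper_width: -0.2
```

Emit:
send_rows(
  steps=[
    [[0, 0, 0.1, 0, 0], [0, 0, 0.1, 0, 0], [0, 0, 0, 0, 0]],
  ],
)

```text
clock: 6.32
position: [526.7, 12.6, 54.0]
ee_rot: [0.986, 0.165, 0.008, 0.005]
contact_force: [-1.4, 0.7, 3.7]
gripper_width: 0.3
```

Emit:
send_rows(
  steps=[
    [[0, 0, 0.1, 0, 0], [0, 0, 0, 0, 0]],
  ],
)

```text
clock: 6.48
position: [527.3, 12.9, 54.1]
ee_rot: [0.986, 0.165, 0.009, 0.004]
contact_force: [0.0, -0.7, 2.1]
gripper_width: -0.1
```

Emit:
send_rows(
  steps=[
    [[0, 0, 0.1, 0, 0], [0, 0, 0, 0, 0]],
  ],
)

```text
clock: 6.65
position: [527.9, 13.1, 53.8]
ee_rot: [0.986, 0.165, 0.009, 0.004]
contact_force: [-0.9, 1.1, 4.4]
gripper_width: -0.2
```

Emit:
send_rows(
  steps=[
    [[-0.3, 0, 0.1, 0, 0], [-0.3, 0, 0.05, 0, 0]],
  ],
)

```text
clock: 6.82
position: [524.8, 11.9, 53.5]
ee_rot: [0.986, 0.166, 0.012, 0.004]
contact_force: [1.3, 1.9, 6.1]
gripper_width: 0.1
```

Emit:
send_rows(
  steps=[
    [[-0.3, 0, 0.05, 0, 0], [-0.3, 0, 0.05, 0, 0]],
  ],
)

```text
clock: 6.98
position: [522.6, 11.2, 54.1]
ee_rot: [0.986, 0.166, 0.017, 0.004]
contact_force: [0.0, 1.7, 4.8]
gripper_width: 0.2
```

```bash
python3 where.py
```

```text
6.9833 counter xy [ 6.71631275 64.35524193] z 54.09871901225543 F [0.55604742 1.64733418] 4.781436962177864 yaw 19.181756950716213 [ 0.03451972 -0.00203705]
```

Emit:
send_rows(
  steps=[
    [[-0.4, 0, 0.1, 0, 0], [-0.4, 0, 0.06, 0, 0], [-0.4, 0, 0.06, 0, 0]],
  ],
)

```text
clock: 7.23
position: [513.6, 8.2, 53.2]
ee_rot: [0.986, 0.167, 0.02, 0.004]
contact_force: [-1.2, 1.6, 6.6]
gripper_width: -0.2
```

Emit:
send_rows(
  steps=[
    [[-0.4, 0, 0.06, 0, 0], [-0.4, 0, 0.06, 0, 0]],
  ],
)

```text
clock: 7.4
position: [507.2, 6.0, 52.9]
ee_rot: [0.986, 0.168, 0.023, 0.003]
contact_force: [-0.1, 1.5, 5.5]
gripper_width: -0.2
```

```bash
python3 where.py
```

```text
7.4 counter xy [-9.57288159 64.22593079] z 52.86618101440915 F [0.42245146 1.47635014] 5.5061360184156225 yaw 19.32142914155097 [0.04588894 0.00098481]
```

Emit:
send_rows(
  steps=[
    [[0, 0, -1.0, 0, 0], [-0.5, 0, -1.0, 0, 0], [-0.5, 0, -1.0, 0, 0], [0, 0, 0, 0, 0]],
  ],
)

```text
clock: 7.73
position: [491.5, 1.0, 82.6]
ee_rot: [0.986, 0.167, 0.019, 0.004]
contact_force: [0.3, -0.8, -0.1]
gripper_width: 0.0
```

```bash
python3 where.py; cat > wheels.py <<'E'
from h import *
import sys
# rectified top view of the three wheels at z=83, tool frame -> counter frame
s=arm.read_state(); p,d=optics.get_image("wrist"); C=cam("wrist",s)
dx,dy=[float(v) for v in (sys.argv[2:4] or (0,0))]
c=np.array([536.3+dx,-52+dy]); t=np.radians(18.17); M=np.array([[np.cos(t),np.sin(t)],[-np.sin(t),np.cos(t)]])
cs=[(25,85),(25,-55),(-25,-55),(-25,85)]
src=np.float32([proj([*(c+M.T@q),82],C) for q in map(np.array,cs)])
k=4; dst=np.float32([((85-q[1])*k,(25-q[0])*k) for q in cs])
o=cv2.warpPerspective(p,cv2.getPerspectiveTransform(src,dst),(140*k,50*k),flags=cv2.INTER_CUBIC)
cv2.imwrite(f"pics/{sys.argv[1]}.png",o); cv2.imwrite(f"pics/{sys.argv[1]}_raw.png",p); print(s["clock"],src.round())
E
python3 wheels.py r1
```

```text
7.7333 counter xy [-26.09167082  64.32106322] z 82.64026917029851 F [ 0.03314518 -0.82706294] -0.11049371690104873 yaw 19.230151329567796 [ 0.03811192 -0.00088278]
7.7333 [[244. 156.]
 [487. 160.]
 [471. 242.]
 [244. 239.]]
```

View pics/r1.png

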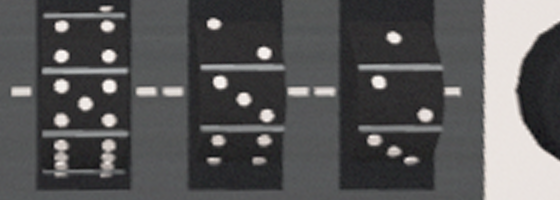

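The rectified view shows left 5, middle 3 and right 2, so one stroke turned exactly one setting. The drag tilts the tool slightly, so I'll alternate with the middle wheel, whose strokes run the other way.

Emit:
send_rows(
  steps=[
    [[0.8, 2.0, 0, 0.018, 0], [0.7, 1.9, 0, 0, 0], [0, 0, 0.9, 0, 0], [0, 0, 0.9, 0, 0], [0, 0, 0.7, 0, 0], [0, 0, 0.2, 0, 0], [0, 0, 0, 0, 0]],
  ],
)

```text
clock: 8.37
position: [516.2, -31.8, 52.0]
ee_rot: [0.987, 0.157, 0.016, 0.003]
contact_force: [0.0, -0.1, 0.1]
gripper_width: -0.1
```

```bash
cat > count.py <<'E'
import cv2,numpy as np,sys
o=cv2.imread(f"pics/{sys.argv[1]}.png"); g=cv2.cvtColor(o,cv2.COLOR_BGR2GRAY)
for n,y in(("L",65),("M",25),("R",-15)):
    x=(85-y)*4; r=g[:,x-40:x+48]; m=(r>105).astype(np.uint8)
    k,_,st,ce=cv2.connectedComponentsWithStats(m)
    ln=sorted(ce[i][1] for i in range(1,k) if st[i][2]>40)
    a=max([v for v in ln if v<100],default=0); b=min([v for v in ln if v>=100],default=200)
    pips=[ce[i].round().astype(int).tolist() for i in range(1,k) if 15<st[i][4] and st[i][2]<25 and a<ce[i][1]<b and st[i][0]>2 and st[i][0]+st[i][2]<86]
    print(n,"lines",np.round(a),np.round(b),"count",len(pips),pips)
E
python3 count.py r1; python3 where.py
```

```text
L lines 70.0 133.0 count 5 [[21, 86], [69, 86], [45, 103], [21, 120], [69, 120]]
M lines 67.0 128.0 count 3 [[20, 82], [43, 99], [67, 115]]
R lines 67.0 128.0 count 2 [[18, 82], [65, 115]]
8.3667 counter xy [-12.80259038  25.50854352] z 52.026165692588826 F [-0.02218511 -0.07150306] 0.13347355650640158 yaw 18.134989884658214 [ 0.03248606 -0.00073938]
```

Emit:
send_rows(
  steps=[
    [[0.4, 0, 0.1, 0, 0], [0, 0, 0.1, 0, 0], [0, 0, 0, 0, 0]],
  ],
)

```text
clock: 8.62
position: [519.4, -29.5, 49.4]
ee_rot: [0.987, 0.158, 0.015, 0.003]
contact_force: [-0.5, -0.8, 0.3]
gripper_width: 0.1
```

Emit:
send_rows(
  steps=[
    [[0, 0, 0.1, 0, 0], [0, 0, 0, 0, 0]],
  ],
)

```text
clock: 8.78
position: [520.0, -29.2, 49.3]
ee_rot: [0.987, 0.159, 0.016, 0.003]
contact_force: [-1.0, -0.9, 1.0]
gripper_width: -0.2
```

Emit:
send_rows(
  steps=[
    [[0, 0, 0.08, 0, 0], [0, 0, 0, 0, 0]],
  ],
)

```text
clock: 8.95
position: [520.1, -29.2, 49.3]
ee_rot: [0.987, 0.159, 0.016, 0.003]
contact_force: [-0.7, 0.7, 1.4]
gripper_width: 0.1
```

Emit:
send_rows(
  steps=[
    [[0, 0, 0.08, 0, 0], [0, 0, 0, 0, 0]],
  ],
)

```text
clock: 9.12
position: [520.2, -29.2, 49.1]
ee_rot: [0.987, 0.159, 0.016, 0.003]
contact_force: [-0.7, -0.0, 3.4]
gripper_width: -0.2
```

Emit:
send_rows(
  steps=[
    [[0.4, 0, 0.1, 0, 0], [0.4, 0, 0.06, 0, 0]],
  ],
)

```text
clock: 9.28
position: [528.4, -26.7, 48.8]
ee_rot: [0.987, 0.159, 0.017, 0.003]
contact_force: [-1.0, 0.9, 6.3]
gripper_width: 0.4
```

Emit:
send_rows(
  steps=[
    [[0.4, 0, 0.08, 0, 0], [0.4, 0, 0.06, 0, 0], [0.4, 0, 0.06, 0, 0]],
  ],
)

```text
clock: 9.53
position: [543.9, -21.6, 49.2]
ee_rot: [0.987, 0.16, 0.021, 0.003]
contact_force: [0.5, 0.3, 0.5]
gripper_width: 0.0
```

```bash
python3 where.py
```

```text
9.5333 counter xy [16.73156239 26.51894728] z 49.249668079829405 F [0.62043955 0.15831762] 0.5037435353014795 yaw 18.400618668621714 [0.04222965 0.00041036]
```

Emit:
send_rows(
  steps=[
    [[0, 0, -1.5, 0, 0], [-1.4, 0, -1.2, 0, 0], [-1.5, 0, 0, 0, 0], [-0.9, 0, 0, 0, 0], [0, 0, 0, 0, 0]],
  ],
)

```text
clock: 9.95
position: [507.8, -32.8, 72.7]
ee_rot: [0.987, 0.16, 0.02, 0.003]
contact_force: [-0.2, 0.0, -0.5]
gripper_width: 0.5
```

```bash
python3 where.py; python3 wheels.py r2; python3 count.py r2
```

```text
9.95 counter xy [-21.06088784  27.16591954] z 72.69048851754116 F [-0.19114094  0.10987869] -0.46736762101634893 yaw 18.397246647242916 [0.04117979 0.00089673]
9.95 [[172. 168.]
 [429. 168.]
 [418. 253.]
 [179. 254.]]
L lines 71.0 134.0 count 5 [[18, 86], [66, 87], [42, 104], [18, 121], [66, 121]]
M lines 66.0 128.0 count 5 [[21, 82], [68, 82], [45, 99], [21, 115], [68, 115]]
R lines 67.0 128.0 count 2 [[20, 82], [66, 115]]
```

Emit:
send_rows(
  steps=[
    [[1.1, 0.2, 0, 0, 0], [0, 0, 0.8, 0, 0], [0, 0, 0.8, 0, 0], [0, 0, 0.4, 0, 0], [0, 0, 0.1, 0, 0], [0, 0, 0, 0, 0]],
  ],
)

```text
clock: 10.5
position: [525.0, -30.1, 48.6]
ee_rot: [0.987, 0.16, 0.021, 0.003]
contact_force: [-0.8, 1.0, 6.9]
gripper_width: 0.0
```

Emit:
send_rows(
  steps=[
    [[0, 0, 0.1, 0, 0], [0, 0, 0, 0, 0]],
  ],
)

```text
clock: 10.67
position: [526.3, -29.9, 48.8]
ee_rot: [0.987, 0.161, 0.021, 0.004]
contact_force: [-0.7, 1.7, 4.5]
gripper_width: -0.2
```

```bash
python3 where.py
```

```text
10.6667 counter xy [-2.61503038 24.13844126] z 48.82025257179661 F [-0.16968453  1.8741316 ] 4.524032056957567 yaw 18.565878128468732 [ 0.04334737 -0.00053096]
```

Emit:
send_rows(
  steps=[
    [[0.4, 0, 0.08, 0, 0], [0.4, 0, 0.06, 0, 0], [0.4, 0, 0.06, 0, 0]],
  ],
)

```text
clock: 10.92
position: [539.4, -25.5, 49.8]
ee_rot: [0.987, 0.162, 0.023, 0.004]
contact_force: [0.4, 0.8, 2.8]
gripper_width: 0.2
```

Emit:
send_rows(
  steps=[
    [[0, 0, -1.5, 0, 0], [-1.2, 0, -1.0, 0, 0], [-1.4, 0, 0, 0, 0], [-0.5, 0, 0, 0, 0], [0, 0, 0, 0, 0]],
  ],
)

```text
clock: 11.33
position: [509.3, -35.0, 72.9]
ee_rot: [0.987, 0.162, 0.023, 0.004]
contact_force: [0.0, -0.2, -0.4]
gripper_width: -0.2
```

```bash
python3 where.py; python3 wheels.py r3; python3 count.py r3
```

```text
11.3333 counter xy [-20.31917307  24.56823786] z 72.92215732536233 F [-0.03055845 -0.17568519] -0.3550706543872692 yaw 18.67178713303228 [ 0.04632415 -0.00031769]
11.3333 [[168. 169.]
 [424. 170.]
 [413. 255.]
 [175. 254.]]
L lines 71.0 134.0 count 5 [[66, 86], [18, 86], [41, 104], [18, 120], [66, 120]]
M lines 67.0 128.0 count 6 [[21, 82], [68, 82], [21, 99], [68, 99], [21, 115], [68, 115]]
R lines 67.0 128.0 count 2 [[20, 82], [66, 115]]
```

The middle wheel is at 6. Now the right wheel, +2.

Emit:
send_rows(
  steps=[
    [[0.4, 2.0, 0, 0.008, 0], [0.4, 1.9, 0, 0, 0], [0, 0, 0.8, 0, 0], [0, 0, 0.8, 0, 0], [0, 0, 0.2, 0, 0], [0, 0, 0, 0, 0]],
  ],
)

```text
clock: 11.88
position: [532.4, -69.3, 52.2]
ee_rot: [0.987, 0.159, 0.022, 0.004]
contact_force: [-0.3, 0.6, 0.1]
gripper_width: -0.1
```

```bash
python3 where.py
```

```text
11.8833 counter xy [ -9.11041639 -15.19071831] z 52.18090203497859 F [-0.11817162  0.67186825] 0.061101637335295236 yaw 18.292470195792603 [ 0.04408489 -0.00080502]
```

Emit:
send_rows(
  steps=[
    [[0, 0, 0.1, 0, 0], [0, 0, 0.1, 0, 0], [0, 0, 0, 0, 0]],
  ],
)

```text
clock: 12.13
position: [531.6, -68.2, 49.2]
ee_rot: [0.987, 0.16, 0.021, 0.004]
contact_force: [1.1, -1.2, 1.7]
gripper_width: -0.1
```

Emit:
send_rows(
  steps=[
    [[0, 0, 0.08, 0, 0], [0, 0, 0, 0, 0]],
  ],
)

```text
clock: 12.3
position: [531.9, -67.9, 49.2]
ee_rot: [0.987, 0.16, 0.021, 0.004]
contact_force: [0.1, -1.0, 0.0]
gripper_width: 0.2
```

Emit:
send_rows(
  steps=[
    [[0, 0, 0.08, 0, 0], [0, 0, 0, 0, 0]],
  ],
)

```text
clock: 12.47
position: [532.1, -67.8, 49.1]
ee_rot: [0.987, 0.161, 0.022, 0.004]
contact_force: [-0.3, -0.6, 1.4]
gripper_width: 0.0
```

Emit:
send_rows(
  steps=[
    [[0.2, 0, 0.12, 0, 0], [0.4, 0, 0.08, 0, 0]],
  ],
)

```text
clock: 12.63
position: [537.7, -66.1, 48.5]
ee_rot: [0.987, 0.161, 0.022, 0.005]
contact_force: [-0.9, 0.6, 6.4]
gripper_width: 0.2
```

Emit:
send_rows(
  steps=[
    [[0.4, 0, 0.08, 0, 0], [0.4, 0, 0.06, 0, 0], [0.3, 0, 0.06, 0, 0]],
  ],
)

```text
clock: 12.88
position: [552.0, -61.6, 49.6]
ee_rot: [0.987, 0.161, 0.025, 0.005]
contact_force: [-0.8, 1.0, 3.0]
gripper_width: 0.2
```

Emit:
send_rows(
  steps=[
    [[0, 0, -1.5, 0, 0], [-1.2, 0, -1.0, 0, 0], [-1.4, 0, 0, 0, 0], [-0.5, 0, 0, 0, 0], [0, 0, 0, 0, 0]],
  ],
)

```text
clock: 13.3
position: [522.3, -70.5, 71.9]
ee_rot: [0.987, 0.161, 0.025, 0.004]
contact_force: [-0.2, -0.5, -0.2]
gripper_width: -0.1
```

```bash
python3 where.py; python3 wheels.py r4; python3 count.py r4
```

```text
13.3 counter xy [-19.09903676 -13.19934368] z 71.85548207681697 F [-0.28718162 -0.38145021] -0.18368389119936265 yaw 18.58753995470251 [ 5.13731502e-02 -2.23785206e-05]
13.3 [[ 97. 171.]
 [356. 172.]
 [350. 257.]
 [109. 257.]]
L lines 71.0 133.0 count 5 [[14, 86], [63, 86], [38, 104], [14, 121], [62, 121]]
M lines 67.0 128.0 count 6 [[22, 82], [69, 82], [22, 99], [69, 99], [22, 115], [69, 115]]
R lines 67.0 128.0 count 3 [[21, 82], [44, 99], [68, 115]]
```

Right is at 3, so one more stroke the same way.

Emit:
send_rows(
  steps=[
    [[0.7, 0.1, 0, 0.006, 0], [0, 0, 0.8, 0, 0], [0, 0, 0.8, 0, 0], [0, 0, 0.2, 0, 0], [0, 0, 0, 0, 0]],
  ],
)

```text
clock: 13.77
position: [533.3, -68.4, 50.8]
ee_rot: [0.987, 0.158, 0.025, 0.004]
contact_force: [-0.3, 0.2, -0.5]
gripper_width: 0.0
```

Emit:
send_rows(
  steps=[
    [[0, 0, 0.1, 0, 0], [0, 0, 0.1, 0, 0], [0, 0, 0, 0, 0]],
  ],
)

```text
clock: 14.02
position: [534.0, -68.4, 48.6]
ee_rot: [0.987, 0.159, 0.025, 0.005]
contact_force: [-1.4, 0.1, 3.9]
gripper_width: -0.0
```

```bash
python3 where.py
```

```text
14.0167 counter xy [ -7.34019811 -14.88484867] z 48.64975229053388 F [-1.31060653  0.54204494] 3.945020639133114 yaw 18.30106390226469 [ 0.05004161 -0.00118288]
```

Emit:
send_rows(
  steps=[
    [[0.2, 0, 0.1, 0, 0], [0.4, 0, 0.06, 0, 0]],
  ],
)

```text
clock: 14.18
position: [539.6, -66.6, 49.0]
ee_rot: [0.987, 0.159, 0.025, 0.005]
contact_force: [-1.4, 0.6, 4.7]
gripper_width: 0.0
```

Emit:
send_rows(
  steps=[
    [[0.4, 0, 0.07, 0, 0], [0.4, 0, 0.06, 0, 0]],
  ],
)

```text
clock: 14.35
position: [549.0, -63.6, 49.9]
ee_rot: [0.987, 0.159, 0.027, 0.005]
contact_force: [-1.8, 0.8, 2.7]
gripper_width: -0.2
```

Emit:
send_rows(
  steps=[
    [[0, 0, -1.5, 0, 0], [-1.2, 0, -1.0, 0, 0], [-1.4, 0, 0, 0, 0], [-0.5, 0, 0, 0, 0], [0, 0, 0, 0, 0]],
  ],
)

```text
clock: 14.77
position: [518.7, -73.0, 72.9]
ee_rot: [0.987, 0.159, 0.027, 0.005]
contact_force: [0.9, -0.3, -0.8]
gripper_width: -0.1
```

```bash
python3 where.py; python3 wheels.py r5; python3 count.py r5
```

```text
14.7667 counter xy [-23.22072535 -14.46321182] z 72.85403380566302 F [ 0.78280822 -0.6167757 ] -0.7687944158983063 yaw 18.386855092562662 [ 0.05396884 -0.00086848]
14.7667 [[ 94. 163.]
 [353. 164.]
 [348. 250.]
 [106. 251.]]
L lines 70.0 133.0 count 5 [[15, 86], [62, 86], [38, 103], [14, 120], [63, 120]]
M lines 67.0 128.0 count 6 [[22, 82], [69, 82], [22, 99], [69, 99], [22, 115], [69, 115]]
R lines 67.0 128.0 count 4 [[21, 81], [68, 82], [21, 115], [68, 115]]
```

Right is at 4. Back to the left wheel for -2.

Emit:
send_rows(
  steps=[
    [[0.8, -2.0, 0, 0, 0], [0.8, -2.0, 0, 0, 0], [0.8, -2.0, 0, 0, 0], [0.7, -1.9, 0, 0, 0], [0, 0, 0, 0, 0], [0, 0, 0.8, 0, 0], [0, 0, 0.4, 0, 0], [0, 0, 0, 0, 0]],
  ],
)

```text
clock: 15.48
position: [528.0, 15.2, 57.3]
ee_rot: [0.987, 0.159, 0.026, 0.005]
contact_force: [-0.1, 0.5, -0.4]
gripper_width: 0.3
```

```bash
python3 where.py
```

```text
15.4833 counter xy [13.07450678 66.45675647] z 57.34891436371265 F [0.05778001 0.49365593] -0.3951110618853696 yaw 18.298577330797567 [ 0.05292184 -0.0021833 ]
```

Emit:
send_rows(
  steps=[
    [[-0.4, 0.15, 0.1, 0, 0], [0, 0, 0.1, 0, 0], [0, 0, 0, 0, 0]],
  ],
)

```text
clock: 15.73
position: [524.4, 10.7, 54.3]
ee_rot: [0.987, 0.157, 0.025, 0.005]
contact_force: [-1.8, 3.3, 4.3]
gripper_width: 0.0
```

Emit:
send_rows(
  steps=[
    [[0, 0, 0.1, 0, 0], [0, 0, 0, 0, 0]],
  ],
)

```text
clock: 15.9
position: [524.9, 10.5, 54.4]
ee_rot: [0.987, 0.157, 0.026, 0.005]
contact_force: [-1.8, 1.7, 3.8]
gripper_width: 0.1
```

```bash
python3 where.py
```

```text
15.9 counter xy [ 8.65396615 62.96807052] z 54.40680748415175 F [-1.17967201  2.19575352] 3.8414118385407945 yaw 18.08325551469784 [ 0.05324082 -0.00181216]
```

In contact at about 4 N. Stroke towards -x.

Emit:
send_rows(
  steps=[
    [[-0.3, 0, 0.1, 0, 0], [-0.4, 0, 0.06, 0, 0], [-0.4, 0, 0.06, 0, 0]],
  ],
)

```text
clock: 16.15
position: [518.2, 8.3, 53.9]
ee_rot: [0.987, 0.157, 0.031, 0.004]
contact_force: [-0.9, 2.6, 4.0]
gripper_width: -0.0
```

Emit:
send_rows(
  steps=[
    [[-0.4, 0, 0.06, 0, 0], [-0.4, 0, 0.06, 0, 0]],
  ],
)

```text
clock: 16.32
position: [510.2, 5.7, 52.9]
ee_rot: [0.987, 0.158, 0.032, 0.004]
contact_force: [-1.9, 1.5, 6.8]
gripper_width: -0.1
```

Emit:
send_rows(
  steps=[
    [[0, 0, -1.2, 0, 0], [-0.8, 0, -1.0, 0, 0], [-0.5, 0, 0, 0, 0], [0, 0, 0, 0, 0]],
  ],
)

```text
clock: 16.65
position: [489.1, -1.4, 71.8]
ee_rot: [0.987, 0.157, 0.026, 0.005]
contact_force: [-0.9, -0.4, -0.0]
gripper_width: 0.1
```

```bash
python3 where.py; python3 wheels.py r6; python3 count.py r6
```

```text
16.65 counter xy [-29.08741617  62.77946994] z 71.83796041588393 F [-0.96289212 -0.14177366] -0.004021749129798996 yaw 18.052354895648673 [ 0.05382803 -0.00182947]
16.65 [[237. 153.]
 [496. 152.]
 [481. 239.]
 [240. 241.]]
L lines 70.0 133.0 count 4 [[21, 86], [69, 86], [21, 120], [69, 120]]
M lines 67.0 128.0 count 6 [[66, 82], [20, 82], [20, 99], [67, 99], [20, 115], [66, 115]]
R lines 67.0 128.0 count 4 [[18, 82], [65, 82], [18, 115], [65, 115]]
```

Emit:
send_rows(
  steps=[
    [[1.2, -0.15, 0, 0, 0], [1.3, 0, 0, 0, 0], [1.2, 0, 0, 0, 0], [0, 0, 0, 0, 0], [0, 0, 0.7, 0, 0], [0, 0, 0.4, 0, 0], [0, 0, 0, 0, 0]],
  ],
)

```text
clock: 17.28
position: [526.2, 12.0, 58.5]
ee_rot: [0.987, 0.156, 0.024, 0.006]
contact_force: [-0.2, -0.8, -0.7]
gripper_width: -0.1
```

```bash
python3 where.py
```

```text
17.2833 counter xy [10.37850556 63.91945198] z 58.50604526883936 F [-0.42566874 -0.67634488] -0.6682504858146999 yaw 18.02691528787574 [ 0.04923582 -0.00369143]
```

Emit:
send_rows(
  steps=[
    [[0, 0, 0.15, 0, 0], [0, 0, 0.15, 0, 0], [0, 0, 0, 0, 0]],
  ],
)

```text
clock: 17.53
position: [525.3, 11.5, 54.5]
ee_rot: [0.987, 0.156, 0.023, 0.006]
contact_force: [0.2, 0.2, 2.7]
gripper_width: -0.0
```

Emit:
send_rows(
  steps=[
    [[0, 0, 0.1, 0, 0], [0, 0, 0, 0, 0]],
  ],
)

```text
clock: 17.7
position: [525.7, 11.6, 54.5]
ee_rot: [0.987, 0.157, 0.024, 0.006]
contact_force: [-1.2, 0.1, 3.4]
gripper_width: 0.1
```

```bash
python3 where.py
```

```text
17.7 counter xy [ 9.8060724  63.73667443] z 54.50920572890644 F [-1.1479294   0.44393865] 3.36830843538079 yaw 18.061901951256957 [ 0.04908565 -0.0042697 ]
```

Emit:
send_rows(
  steps=[
    [[-0.3, 0, 0.1, 0, 0], [-0.4, 0, 0.06, 0, 0], [-0.4, 0, 0.06, 0, 0]],
  ],
)

```text
clock: 17.95
position: [518.6, 9.3, 54.0]
ee_rot: [0.987, 0.157, 0.028, 0.006]
contact_force: [0.4, 0.9, 3.8]
gripper_width: -0.2
```

Emit:
send_rows(
  steps=[
    [[-0.4, 0, 0.06, 0, 0], [-0.4, 0, 0.06, 0, 0]],
  ],
)

```text
clock: 18.12
position: [510.4, 6.6, 53.0]
ee_rot: [0.987, 0.157, 0.029, 0.006]
contact_force: [0.3, 1.1, 6.3]
gripper_width: -0.1
```

Emit:
send_rows(
  steps=[
    [[0, 0, -1.2, 0, 0], [-0.8, 0, -1.0, 0, 0], [-0.5, 0, 0, 0, 0], [0, 0, 0, 0, 0]],
  ],
)

```text
clock: 18.45
position: [489.4, 0.3, 72.2]
ee_rot: [0.987, 0.156, 0.024, 0.006]
contact_force: [-0.7, -0.4, -0.3]
gripper_width: -0.1
```

```bash
python3 where.py; python3 wheels.py r7; python3 count.py r7
```

```text
18.45 counter xy [-28.30187177  64.30343617] z 72.18415763917172 F [-0.76397832 -0.19062805] -0.3072234858054717 yaw 18.005972166146233 [ 0.04896995 -0.00351795]
18.45 [[240. 155.]
 [498. 153.]
 [483. 240.]
 [243. 243.]]
L lines 70.0 133.0 count 3 [[21, 86], [45, 103], [69, 120]]
M lines 67.0 128.0 count 6 [[20, 82], [67, 82], [20, 99], [67, 99], [20, 115], [66, 115]]
R lines 67.0 128.0 count 4 [[18, 82], [65, 82], [18, 115], [65, 115]]
```

View pics/r7.png

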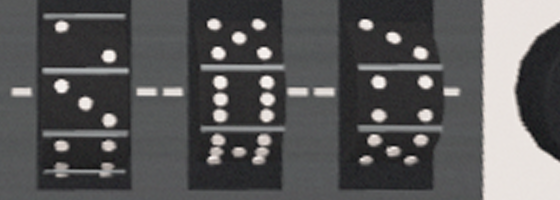

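The view confirms 3, 6, 4 between the index marks, and the count agrees. Next is the load key.

Emit:
send_rows(
  steps=[
    [[0, 0, -1.2, 0, 0], [0.7, 3.3, 0, 0, 0], [0.7, 3.3, 0, 0, 0], [0.7, 3.3, 0, 0, 0], [0.7, 3.3, 0, 0, 0], [0, 0, 0, 0, 0], [0, 0, 0, 0, 0]],
  ],
)

```text
clock: 19.08
position: [555.9, -121.0, 83.7]
ee_rot: [0.987, 0.159, 0.02, 0.006]
contact_force: [0.5, 0.2, -0.1]
gripper_width: -0.3
```

```bash
python3 where.py
```

```text
19.0833 counter xy [ -2.86092223 -71.65149051] z 83.66524512461935 F [0.586772   0.02523293] -0.0938680291687887 yaw 18.29004144640131 [ 0.04149129 -0.00456749]
```

Fine-tune by (+4, -1.5) mm, then descend to about 66 and feel.

Emit:
send_rows(
  steps=[
    [[0.4, -0.15, 0.5, 0, 0], [0, 0, 0.6, 0, 0], [0, 0, 0.2, 0, 0], [0, 0, 0, 0, 0]],
  ],
)

```text
clock: 19.42
position: [557.6, -116.8, 67.2]
ee_rot: [0.987, 0.159, 0.018, 0.005]
contact_force: [-0.3, 0.5, 0.8]
gripper_width: -0.4
```

Emit:
send_rows(
  steps=[
    [[0, 0, 0.15, 0, 0], [0, 0, 0.15, 0, 0], [0, 0, 0, 0, 0]],
  ],
)

```text
clock: 19.67
position: [556.8, -114.9, 63.5]
ee_rot: [0.987, 0.161, 0.017, 0.005]
contact_force: [-0.9, 0.4, -0.1]
gripper_width: 0.2
```

```bash
python3 where.py
```

```text
19.6667 counter xy [ -0.15049805 -66.16293328] z 63.527072879216846 F [-0.67168586  0.68210186] -0.11439828488589246 yaw 18.507604597968495 [ 0.03510857 -0.00413462]
```

Y drifted to -66, so I'll correct it and carry on down.

Emit:
send_rows(
  steps=[
    [[0.1, 0.35, 0, 0, 0], [0, 0, 0.1, 0, 0], [0, 0, 0, 0, 0]],
  ],
)

```text
clock: 19.92
position: [559.3, -117.5, 63.1]
ee_rot: [0.987, 0.161, 0.018, 0.005]
contact_force: [-0.9, 0.1, -0.1]
gripper_width: 0.4
```

Emit:
send_rows(
  steps=[
    [[0, 0, 0.15, 0, 0], [0, 0, 0, 0, 0]],
  ],
)

```text
clock: 20.08
position: [559.9, -117.7, 62.0]
ee_rot: [0.987, 0.161, 0.018, 0.005]
contact_force: [-1.2, 0.3, 1.6]
gripper_width: 0.3
```

Emit:
send_rows(
  steps=[
    [[0, 0, 0.15, 0, 0], [0, 0, 0, 0, 0]],
  ],
)

```text
clock: 20.25
position: [560.0, -117.8, 60.9]
ee_rot: [0.987, 0.161, 0.018, 0.005]
contact_force: [-0.0, 0.1, 2.5]
gripper_width: 0.1
```

Emit:
send_rows(
  steps=[
    [[0, 0, 0.15, 0, 0], [0, 0, 0, 0, 0]],
  ],
)

```text
clock: 20.42
position: [560.1, -117.8, 59.8]
ee_rot: [0.987, 0.161, 0.018, 0.005]
contact_force: [-0.4, 1.3, 2.5]
gripper_width: 0.0
```

```bash
python3 where.py
```

```text
20.4167 counter xy [  2.05371608 -69.95791165] z 59.76742369363088 F [0.03027617 1.3148624 ] 2.5003699582551797 yaw 18.56902729727148 [ 0.03801178 -0.00416739]
```

Emit:
send_rows(
  steps=[
    [[0, 0, 0.15, 0, 0], [0, 0, 0.15, 0, 0]],
  ],
)

```text
clock: 20.58
position: [560.1, -117.8, 57.2]
ee_rot: [0.987, 0.161, 0.018, 0.005]
contact_force: [-1.6, 0.1, 4.5]
gripper_width: -0.5
```

Emit:
send_rows(
  steps=[
    [[0, 0, 0.15, 0, 0], [0, 0, 0, 0, 0]],
  ],
)

```text
clock: 20.75
position: [560.1, -117.9, 56.1]
ee_rot: [0.987, 0.161, 0.018, 0.005]
contact_force: [-1.7, 0.8, 4.5]
gripper_width: -0.0
```

Emit:
send_rows(
  steps=[
    [[0, 0, 0.15, 0, 0], [0, 0, 0, 0, 0]],
  ],
)

```text
clock: 20.92
position: [560.1, -117.9, 56.2]
ee_rot: [0.987, 0.162, 0.018, 0.006]
contact_force: [-2.5, 0.9, 3.6]
gripper_width: 0.3
```

Emit:
send_rows(
  steps=[
    [[0, 0, 0.15, 0, 0], [0, 0, 0.05, 0, 0]],
  ],
)

```text
clock: 21.08
position: [560.1, -117.9, 55.9]
ee_rot: [0.987, 0.162, 0.018, 0.006]
contact_force: [-2.1, 1.4, 6.3]
gripper_width: -0.1
```

The key bottomed at about z 56, after roughly 6 mm of travel, with force rising past 5 N. Now I'll release and check.

Emit:
send_rows(
  steps=[
    [[0, 0, -0.6, 0, 0], [0, 0, -1.2, 0, 0], [0, 0, -1.5, 0, 0], [-1.0, -1.5, -1.0, 0, 0], [-1.2, -1.5, 0, 0, 0], [-0.5, 0, 0, 0, 0], [0, 0, 0, 0, 0], [0, 0, 0, 0, 0]],
  ],
)

```text
clock: 21.75
position: [524.0, -97.9, 98.1]
ee_rot: [0.987, 0.162, 0.02, 0.006]
contact_force: [0.6, -0.4, -0.2]
gripper_width: 0.0
```

```bash
python3 where.py; python3 wheels.py r8; python3 count.py r8; python3 - <<'E'
from h import *
s=arm.read_state(); p,d=optics.get_image("wrist"); P=cloud(d,cam("wrist",s))
for n,(x,y) in dict(key=(561,-117),weight=(585,-12)).items():
    m=(np.hypot(P[...,0]-x,P[...,1]-y)<16)&(P[...,2]>75)&(P[...,2]<110)
    print(n,m.sum(),np.percentile(P[m][:,2],[50,80,95]) if m.any() else 0, P[m].mean(0))
E
```

```text
21.75 counter xy [-25.98945794 -39.73368786] z 98.1165704256408 F [ 0.49873359 -0.56051666] -0.2476755593471783 yaw 18.653081430699636 [ 0.04075288 -0.00546811]
21.75 [[ 74. 153.]
 [303. 155.]
 [301. 231.]
 [ 87. 231.]]
L lines 70.0 133.0 count 3 [[14, 86], [36, 103], [61, 120]]
M lines 67.0 128.0 count 6 [[23, 82], [70, 82], [22, 99], [69, 99], [22, 115], [70, 115]]
R lines 67.0 128.0 count 4 [[22, 82], [68, 82], [22, 115], [68, 115]]
key 2062 [91.93674044 92.94522939 93.62354624] [ 561.62688886 -116.01940764   89.07094603]
weight 1226 [90.57568183 91.25407308 91.82964126] [584.45790518 -13.63055605  89.24174445]
```

View pics/r8_raw.png

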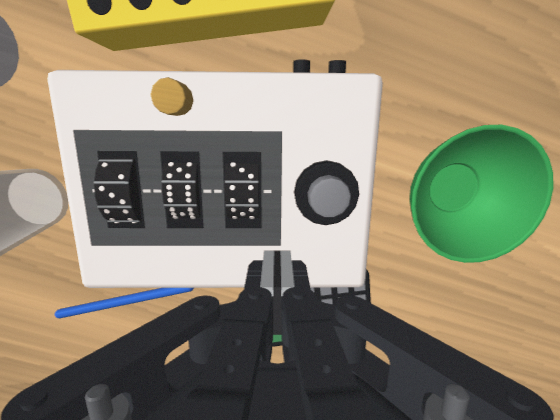

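The picture shows 3, 6, 4 uppermost, the key up at (328,197) with its top at about 92 mm, the weight in place and the gripper clear. Handing in.

```bash
python3 -c "
from bench import job; print(job.job_done())"
```

```text
the job is handed in; nothing more can be done
None
```

The wheels were turned from 6, 3, 2 to 3, 6, 4, and the load key was pressed once and released. I handed the job in at about 22 s of the 64 s allowed.

- **Wheels:** the last wrist picture and the pip count both read 3, 6, 4, with each setting centred in its click. Force readings while turning peaked at about 7 N; they are taken only at the end of each move.
- **Key:** I felt about 6 mm of travel to a hard stop at 4.5–6 N. Afterwards its top measured about 92 mm, so it is up again.
- **Bystanders:** the weight still measures in place. I did not re-measure the other items; those in the last picture look undisturbed.
- **Disagreements:** the real shut fingertip sat about 30 mm (by touch) to 37 mm (by camera) behind the reported tool point, so I worked from felt contact heights. The tool also picked up about 0.04–0.05 rad of tilt while pressing. The counter position from the fixed cameras differed from the wrist camera by up to 8 mm, so I used the wrist camera.

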